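# Back up the dosing carousel one notch

### The job

The dosing carousel was clicked on one notch too far, so a cup was passed over. With a fingertip, lift its ratchet pawl by pushing the ball of the thumb lever over until it stays back, push the deck backward (clockwise from above) one notch by a push pin so that the skipped cup stands under the nozzle, then tip the lever back so that the pawl drops fully into that notch. Only touch and push: grasp nothing, and leave the loose things round about where they stand.

Things in the scene. Friction and masses are not known exactly. Their poses are not given: they have to be found in the camera images.
- station: fixed stand of the hand-indexed dosing carousel, 224 mm across, bolted to the bench, with a tongue on its left (+y of its own frame) for the pawl bracket. Origin: on the spindle axis at bench level, z up; x, y, z below are in this frame. From the spindle's top (z = 125 mm) a fixed arm, 12 mm wide, reaches to -x and carries the nozzle
- deck (a joint): angle of the round deck (rad), positive counter-clockwise from above = forward; backward = clockwise. Starts within 0.04 of 0, pawl in a notch. Eight notches 0.785 (45 degrees) apart; the pawl drops fully in when the deck is within 0.05 of a notch, and then locks it backward (0.08 of play). With the pawl up it turns stiffly either way (1 to 2 N on a pin) and stays where it is left
- deck_top (a point): centre of the deck's top face (z = 43 mm) on the axis; turns with the deck. The deck is 252 mm across. Cups: eight, centres 68 mm from the axis at 0, 45, 90.. degrees from the stand's +x when the joint reads 0, tops at z = 81 mm. Round the rim, 108 to 124 mm from the axis, eight ramp-shaped steel teeth rise to z = 53 mm
- push_pin (a point): top centre (z = 81 mm) of one of eight upright steel push pins on the deck: the one on the right-hand side, at -67.5 degrees from the stand's +x when the joint reads 0; rides with the deck. Pins are 10 mm thick, 38 mm tall, 98 mm from the axis, 45 degrees apart, midway between the cups. Any of them may be pushed
- pawl (a joint): angle of the drop pawl (rad): 0 = nose fully down in a notch, 1.33 = thrown right back on its stop. The nose clears the teeth above 0.3. The weight of the lever's ball holds the pawl at either end; past the balance point at about 0.92 it falls on by itself. About 0.5 N on the ball moves it
- lever_ball (a point): centre of the 20 mm steel ball on the pawl's thumb lever, at y = 156 mm. The lever (8 mm rod, 55 mm long) turns with the pawl about a line parallel to y at x = 55, z = 72 mm. Pawl down: ball at x = 21, z = 115 mm; pushing it to +x lifts the pawl. Thrown back: x = 89, z = 115 mm; pushing it to -x drops the pawl. The post beside it (x 42 to 68, y 131 to 143 mm) is 86 mm high
- pawl_nose (a point): middle of the underside of the pawl's nose (10 mm long, 12 mm wide), 117 mm from the spindle axis; z = 43.5 mm when it is down in a notch
- nozzle (a point): tip of the dosing nozzle, z = 93 mm, 68 mm from the spindle axis on the stand's -x side
- skipped_cup (a point): centre of the mouth (z = 81 mm) of the skipped cup, 68 mm from the axis: the next cup counter-clockwise (from above) from the one that stands under the nozzle at the start; rides with the deck. The cups are green, open, 47 mm across and 38 mm tall, and are snapped into their seats
- brown_bottle: brown reagent bottle with a black cap, 34 mm wide, 66 mm tall, loose beside the carousel; origin: centre of its underside
- dropper_bottle: white squeeze bottle with a red pointed spout, 42 mm wide, 110 mm tall, loose beside the carousel; origin: centre of its underside
- timer: white count-down timer lying flat, 62 x 78 x 21 mm, loose; origin: centre of its underside
- tall_bottle: white bottle with a blue cap, 66 mm wide, 165 mm tall, loose; origin: centre of its underside
- tape_roll: roll of tape lying flat, 96 mm across, 25 mm high, loose; origin: centre of its underside
- marker: black marker lying down, 136 mm long, 12 mm thick, loose; origin: centre of its underside

How it is judged:
By the outcome, as a careful person would: the job done as asked, in the order asked, and still so for the second after the job is handed in, with the robot touching nothing.
It also fails if it takes over 56 s, if anything falls off the work surface, if the arm or the gripper's body presses on something with over 40 N, if the wrist force passes 120 N, or if a joint passes its speed limit or range.

### The arm

A 7-joint arm with a two-finger parallel gripper is mounted at the origin on a cart in front of the work surface, level with it; the furniture and walls round the work are solid. World frame = base frame: x ahead of the robot, y to its left, z up, the work surface at z = 0. Lengths are in mm, angles in rad, forces in N, time in s.
With the tool pointing down it reaches from about 400 to 875 mm from the base axis. Payload 4.4 kg.
Tool frame: the origin (TCP) lies at the centre of the arm's flange, where the gripper is bolted on; the fingertips stand 173 mm ahead of it and the grasp point (between the pads) lies 155 mm ahead of it; z points along the fingers, y is the direction in which the jaws open and shut (so a half turn about z gives the same grasp; the last joint's range is limited). The gripper opens to 85 mm and grips with 20 to 120 N. Pads are 22 mm wide; open, the fingers measure 114 mm over their backs; the gripper's body (76 mm by 85 mm) begins 54 mm behind the grasp point. The pads swing forward as they close: fully open they stand 13 mm farther back than shut.
Start: joints at [-1.269, 0.628, 0.038, 1.517, -0.027, 0.996, -0.02], TCP at [233.699, 606.548, 404.713] pointing down, gripper open.
Joint ranges: [-3.06, 3.06], [-0.37, 2.12], [-1.25, 1.32], [0.18, 2.47], [-1.1, 4.24], [0.23, 1.98], [-2.94, 2.94]. Speed limits (rad/s): [2.57, 2.57, 3.14, 3.14, 3.14, 3.14, 3.14].

### API

Orientations are given as [roll, pitch, yaw] about the fixed x, y, z axes, in that order (R = Rz(yaw) Ry(pitch) Rx(roll)).
In Python, from cell import * gives the robot as it stands. The module is installed in compiled form; this text tells all that it offers.
- The arm moves only by the shell command python3 -m jog 'ROWS'. ROWS is JSON, one flat list of numbers, 5 for each row, row after row: the shift along the tool's x, y, z in mm, then the turn about the tool's z in degrees, then the finger opening in mm, from 0 to 85.4. A call has 1 to 20 rows; each row is the pose to reach, as a shift and turn from the pose commanded when the call began, along the tool's axes at that moment; what a row does not reach only later rows make up. A row lasts 1/12 s, in which the tool goes at most 41.7 mm and 7.16 degrees, less where a joint would pass 70% of its speed; a pose out of reach is approached as far as the arm can. A call with a gripper value outside its range is refused whole. The fingers move at their own pace and stop on an object; the grip force is fixed at half the most. Time passes only in rows, so rows that repeat a pose let the fingers close. It gives the time, the measured TCP pose, the force and the opening at its end, in the units of the state.
- read_state(): the state, without advancing time (a new reading comes with each control period).
- get_image(name): name is "scene" or "top"; returns (picture, depth): 384x512x3 uint8, blue, green, red; 384x512 float32, mm along the optical axis (not along the pixel's ray), 0 where there is no reading.
- camera_params(name): a dict with "K" (3x3 intrinsics, pixels), "dist_coeffs" ([k1, k2, p1, p2, k3] as OpenCV has them; the pictures are not rectified), "T" (4x4, takes a point from camera to world coordinates). Camera axes: x right, y up, looking along -z (the intrinsics and any distortion apply to the point x, -y, -z); pixel columns grow to the right and rows downward; lengths in mm; the calibration is good to about 2 mm. A picture is of the moment at which its call begins. camera_params takes no time and is no camera call.
- finish_job(): hands the job in, once; it reports no verdict.
The state is a dict: "clock": time; "qpos": joint angles; "qd": joint speeds; "tau": joint torques, N m; "eef_pos": TCP position; "tool_rot": TCP orientation; "force": force on the tool from outside, world axes, zero at the start; "torque": the same for the moment, N m; "width": finger opening in mm.
Only numpy, scipy, OpenCV 4.12 (cv2) and the standard library are available. Lean on these libraries where they do the work, as an engineer would, in place of code of your own. Each camera call takes 0.05 s, during which the arm holds its last target.

## Working session

There is one attempt and no reset: what is moved stays moved. The work goes in short steps, Python scripts to look and compute and a shell command to move; the robot and the scene stay as the last step left them, time stands still between calls to the robot, and variables do not carry over. Pictures are saved under pics/ and viewed, and the job is handed in when it is done.

```bash
mkdir -p pics; ls
python3 - <<'E'
from cell import *
import cv2,numpy as np
for n in("scene","top"):
    im,d=get_image(n); cv2.imwrite(f"pics/{n}0.png",im); np.save(f"pics/{n}0.npy",d)
    p=camera_params(n); print(n,p["K"],p["dist_coeffs"],np.round(p["T"],3))
s=read_state(); print(s)
E
```

```text
pics
scene [[356.29361377   0.         256.43628916]
 [  0.         356.29361377 189.67130869]
 [  0.           0.           1.        ]] [0.00245963 0.         0.         0.         0.        ] [[ 8.00000e-01  3.94000e-01 -4.53000e-01 -6.66330e+01]
 [-6.00000e-01  5.24000e-01 -6.04000e-01 -6.94337e+02]
 [-1.00000e-03  7.55000e-01  6.56000e-01  9.21188e+02]
 [ 0.00000e+00  0.00000e+00  0.00000e+00  1.00000e+00]]
top [[453.56839737   0.         254.82592829]
 [  0.         453.56839737 195.29152635]
 [  0.           0.           1.        ]] [-0.16488054  0.          0.          0.          0.        ] [[-1.000000e-03  9.930000e-01 -1.220000e-01  3.334010e+02]
 [-1.000000e+00 -1.000000e-03  1.000000e-03  6.969800e+01]
 [ 1.000000e-03  1.220000e-01  9.930000e-01  1.713091e+03]
 [ 0.000000e+00  0.000000e+00  0.000000e+00  1.000000e+00]]
{'clock': 0.1, 'qpos': array([-1.26879554,  0.62924934,  0.0384569 ,  1.51828541, -0.02700998,
        0.99629254, -0.01996962]), 'qd': array([ 2.07728920e-05, -2.45455047e-03, -1.57539862e-03, -4.89014796e-03,
       -7.52942026e-04, -2.82192437e-04, -3.09921197e-04]), 'tau': array([ 1.92116386e-03, -5.64529681e+01,  1.22992136e+00, -1.93970168e+01,
        1.12178485e-02,  5.40083609e-03, -1.81923178e-05]), 'eef_pos': array([233.59299651, 606.28726085, 403.8782252 ]), 'tool_rot': array([-3.13987632e+00,  1.61647785e-05,  2.77380661e+00]), 'force': array([ 0.04781768, -0.94750539,  0.20075955]), 'torque': array([0.04603157, 0.02006632, 0.0173653 ]), 'width': 85.47599852022364}
```

View pics/scene0.png

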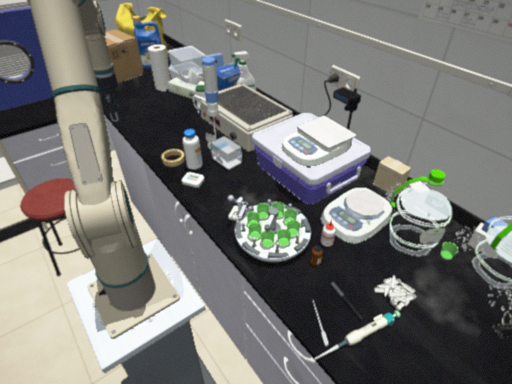

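View pics/top0.png

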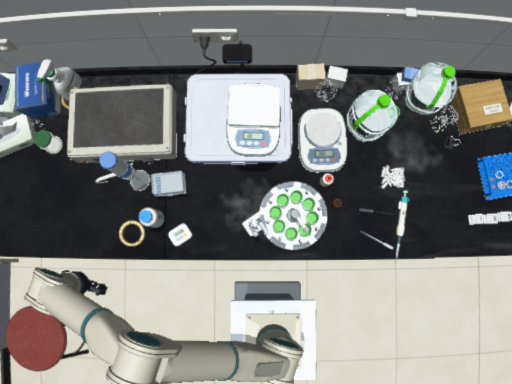

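```bash
cat > h.py <<'E'
import cv2,numpy as np
from cell import camera_params,read_state,get_image
def rays(n):
    p=camera_params(n);K=p["K"];D=np.array(p["dist_coeffs"],float)
    u,v=np.meshgrid(np.arange(512.),np.arange(384.))
    q=cv2.undistortPoints(np.stack([u,v],-1).reshape(-1,1,2),np.array(K),D).reshape(384,512,2)
    return q,np.array(p["T"])
def cloud(n,d):
    q,T=rays(n); P=np.stack([q[...,0]*d,-q[...,1]*d,-d],-1)
    return P@T[:3,:3].T+T[:3,3]
def proj(n,X):
    p=camera_params(n);T=np.array(p["T"]);X=np.atleast_2d(X)
    c=(X-T[:3,3])@T[:3,:3]; c=c*[1,-1,-1]
    return cv2.projectPoints(c,np.zeros(3),np.zeros(3),np.array(p["K"]),np.array(p["dist_coeffs"]))[0][:,0]
def atz(n,u,v,z):
    p=camera_params(n);T=np.array(p["T"])
    q=cv2.undistortPoints(np.array([[[u,v]]],float),np.array(p["K"]),np.array(p["dist_coeffs"]))[0,0]
    r=T[:3,:3]@np.array([q[0],-q[1],-1]); return T[:3,3]+r*(z-T[2,3])/r[2]
E
python3 - <<'E'
from h import *
for n,(x,y,w,h) in {"top":(235,165,115,95),"scene":(215,180,125,95)}.items():
    im=cv2.imread(f"pics/{n}0.png")[y:y+h,x:x+w]
    cv2.imwrite(f"pics/{n}0c.png",cv2.resize(im,None,fx=6,fy=6,interpolation=cv2.INTER_CUBIC))
d=np.load("pics/top0.npy");P=cloud("top",d)
im=cv2.imread("pics/top0.png");hsv=cv2.cvtColor(im,cv2.COLOR_BGR2HSV)
m=(P[...,2]>35)&(P[...,2]<60); m[:, :235]=0;m[:,350:]=0;m[:175]=0;m[250:]=0
pts=P[m];print(len(pts),np.median(pts,0),pts.min(0),pts.max(0), np.median(pts[:,2]))
for n in("top","scene"):
  d=np.load(f"pics/{n}0.npy");P=cloud(n,d)
  im=cv2.imread(f"pics/{n}0.png");hsv=cv2.cvtColor(im,cv2.COLOR_BGR2HSV)
  g=((hsv[...,0]>45)&(hsv[...,0]<75)&(hsv[...,1]>120)).astype(np.uint8)
  N,L,S,C=cv2.connectedComponentsWithStats(g)
  for i in range(1,N):
    if S[i,4]>25: print(n,S[i],C[i].round(1),atz(n,*C[i],75).round(0),np.median(P[L==i],0).round(0))
print(proj("top",[[0,0,0]]))
E
```

```text
2993 [465.98358192 -70.48566203  44.7238865 ] [ 339.91590113 -252.03527      35.04296733] [608.42085368  59.55444475  59.98828602] 44.72388649766799
top [426  66  30  42 260] [443.5  82.2] [ 981. -674.   75.] [ 922. -590.  266.]
top [353  95  38  34 268] [373.9 108.5] [ 866. -385.   75.] [ 810. -344.  266.]
scene [391 169  55  39 391] [423.3 181.3] [1043. -250.   75.] [ 811. -354.  265.]
scene [248 203  26  43 449] [259.8 225.3] [421. -62.  75.] [419. -46.  66.]
scene [278 210  22  35 333] [288.4 227.7] [ 488. -126.   75.] [ 498. -122.   66.]
scene [491 223  21  26 145] [501.6 235.1] [1005. -554.   75.] [ 853. -573.  196.]
scene [440 242  18  18 209] [448.2 250.5] [ 813. -487.   75.] [ 870. -474.   21.]
[[273.12935959 340.21741251]]
```

View pics/top0c.png

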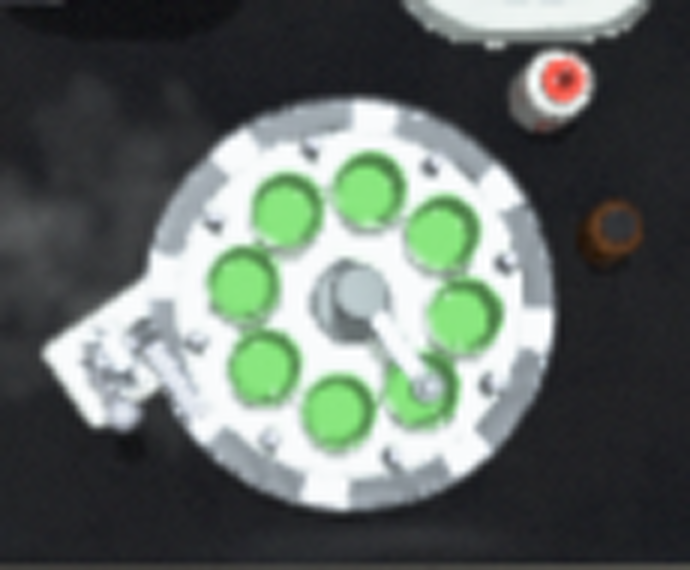

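View pics/scene0c.png

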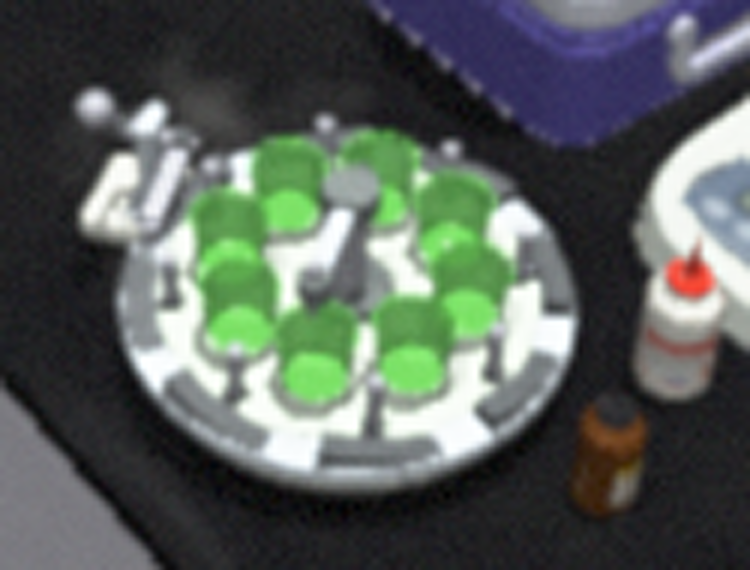

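```bash
cat > fit.py <<'E'
from h import *
from scipy.optimize import least_squares
def cups(im):
    hsv=cv2.cvtColor(im,cv2.COLOR_BGR2HSV)
    g=((hsv[...,0]>40)&(hsv[...,0]<80)&(hsv[...,1]>60)).astype(np.uint8)
    g[:175]=0;g[250:]=0;g[:,:240]=0;g[:,345:]=0
    k=12
    c=[]
    big=cv2.resize(g*255,None,fx=4,fy=4,interpolation=cv2.INTER_CUBIC)>127
    big=cv2.erode(big.astype(np.uint8),np.ones((7,7)))
    N,L,S,C=cv2.connectedComponentsWithStats(big)
    for i in range(1,N):
        if S[i,4]>150: c.append(((C[i]+.5)/4-.5).tolist()+[S[i,4]])
    return np.array(c)
if __name__=="__main__":
    im=cv2.imread("pics/top0.png");c=cups(im);print(c.round(1))
    d=np.load("pics/top0.npy");P=cloud("top",d)
    for u,v,a in c: print(atz("top",u,v,75).round(1),P[int(round(v)),int(round(u))].round(0))
    # crop landmarks
    f=lambda x,y:(235+(x+.5)/6-.5,165+(y+.5)/6-.5)
    print("spindle",atz("top",*f(360,293),125))
    print("nozzle",atz("top",*f(428,386),100))
    print("ball",atz("top",*f(122,415),115), P[int(f(122,415)[1]+.5),int(f(122,415)[0]+.5)])
    g=lambda x,y:(215+(x+.5)/6-.5,180+(y+.5)/6-.5)
    print("spindle sc",atz("scene",*g(352,185),125))
    print("ball sc",atz("scene",*g(97,107),115))
E
python3 fit.py
```

```text
[[ 296.2  195.9 1296. ]
 [ 282.6  199.5 1344. ]
 [ 308.6  203.3 1295. ]
 [ 275.3  211.6 1319. ]
 [ 312.3  217.  1406. ]
 [ 278.7  225.5 1327. ]
 [ 304.4  230.9  607. ]
 [ 291.1  233.  1352. ]]
[532.5 -83.1  75. ] [535. -85.  47.]
[519.4 -33.4  75. ] [525. -37.  44.]
[ 505.1 -128.2   75. ] [ 509. -133.   50.]
[475.2  -6.6  75. ] [477.  -7.  37.]
[ 455.1 -140.8   75. ] [ 458. -144.   41.]
[424.7 -18.5  75. ] [424. -21.  54.]
[ 404.8 -111.6   75. ] [ 403. -105.  117.]
[397.5 -63.2  75. ] [399. -65.  46.]
spindle [464.27167998 -72.13497537 125.        ]
nozzle [ 410.82794322 -114.27687727  100.        ]
ball [393.60063359  67.43066553 115.        ] [392.2705111   67.15829963 127.14543411]
spindle sc [465.7035455  -73.81105874 125.        ]
ball sc [397.32647506  68.6359913  115.        ]
```

```bash
cat >> h.py <<'E'
AX=np.array([465,-73.3]);YAW=np.radians(34.7)
def st(x,y): 
    c,s=np.cos(YAW),np.sin(YAW); return AX+[c*x-s*y,s*x+c*y]
def shift(target,yawdeg=None,tipz=None,tip=173):
    s=read_state();from scipy.spatial.transform import Rotation as R
    M=R.from_euler('xyz',s['tool_rot']).as_matrix()
    t=np.array([*target,s['eef_pos'][2] if tipz is None else tipz+tip])
    o=M.T@(t-s['eef_pos']); tw=None
    if yawdeg is not None: tw=(np.degrees(s['tool_rot'][2])-yawdeg+180)%360-180
    return o.round(1),tw,s['eef_pos'].round(1),np.degrees(s['tool_rot']).round(1)
E
python3 - <<'E'
from h import *
print(st(53,156),st(108,156),st(21,156))
print(shift(st(50,156),124.7))
d=np.load("pics/top0.npy");P=cloud("top",d)
for n,(u,v) in dict(drop=(328,179),brown=(337,203),tall=(151,217),tape=(132,233),timer=(180,234)).items(): print(n,P[v,u].round(0))
E
```

```text
[419.76602852  85.12628514] [464.98395078 116.43665893] [393.45741921  66.90934039]
(array([-359.4, -421.8,    0.7]), np.float64(34.227412005223016), array([233.6, 606.3, 403.9]), array([-179.9,    0. ,  158.9]))
drop [ 593. -199.   86.]
brown [ 506. -233.   72.]
tall [450. 429. 153.]
tape [400. 536.   2.]
timer [396. 348.  20.]
```

```bash
python3 -m jog '[-26,-30,0,3,85, -52,-60,0,6,85, -78,-91,0,9,85, -104,-122,0,12,85, -130,-153,0,15,85, -156,-184,0,18,85, -182,-214,0,21,85, -208,-244,0,24,85, -234,-275,0,26,85, -260,-306,0,28,85, -286,-336,0,30,85, -312,-366,0,32,85, -338,-397,0,34,85, -359,-422,0,34.2,85, -359,-422,0,34.2,85]'
python3 - <<'E'
from h import *
print(shift(st(50,156),124.7)); print(read_state()['force'])
E
```

```text
clock: 1.35
eef_pos: [418.4, 77.3, 404.9]
tool_rot: [-3.141, 0.004, 2.166]
force: [0.7, -0.2, 0.0]
width: 85.3
(array([ 5.7,  2.5, -0. ]), np.float64(-0.5973557949378687), array([418.4,  77.3, 404.9]), array([-180. ,    0.2,  124.1]))
[ 0.70185473 -0.22081615  0.04883919]
```

```bash
python3 -m jog '[2,0,0,0,85, 6,2,0,-0.5,85]'
cat > snap.py <<'E'
import sys
from h import *
t=sys.argv[1]
for n,(x,y,w,h) in {"top":(235,165,115,95),"scene":(205,150,133,100)}.items():
    im,d=get_image(n);cv2.imwrite(f"pics/{n}{t}.png",im);np.save(f"pics/{n}{t}.npy",d)
    cv2.imwrite(f"pics/{n}{t}c.png",cv2.resize(im[y:y+h,x:x+w],None,fx=6,fy=6,interpolation=cv2.INTER_CUBIC))
print(shift(st(50,156),124.7),read_state()['clock'])
E
python3 snap.py 1
```

```text
clock: 1.52
eef_pos: [414.8, 90.0, 404.5]
tool_rot: [-3.141, -0.001, 2.185]
force: [-0.5, 0.4, 0.8]
width: 84.8
(array([-8.5, -2.8, -0. ]), np.float64(0.775676748768575), array([414.6,  92. , 404.5]), array([-1.800e+02, -1.000e-01,  1.255e+02])) 1.6167
```

View pics/scene1c.png

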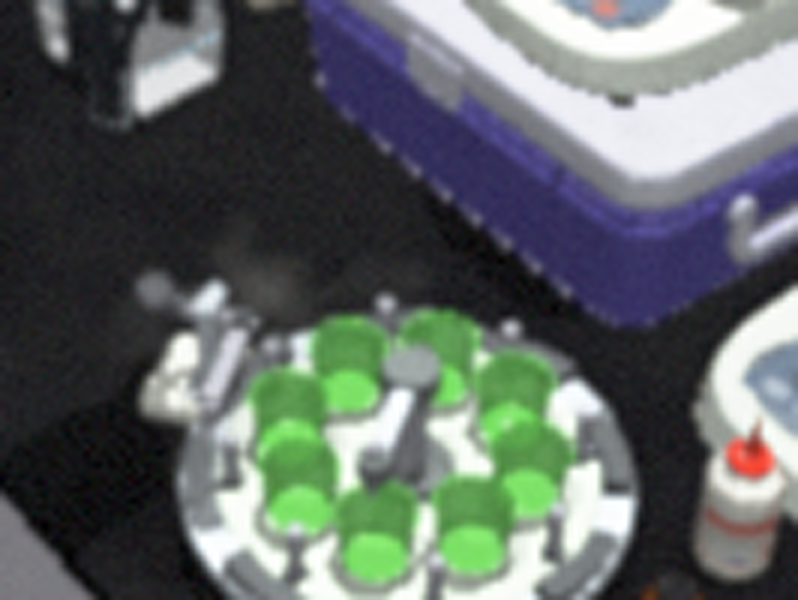

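View pics/top1c.png

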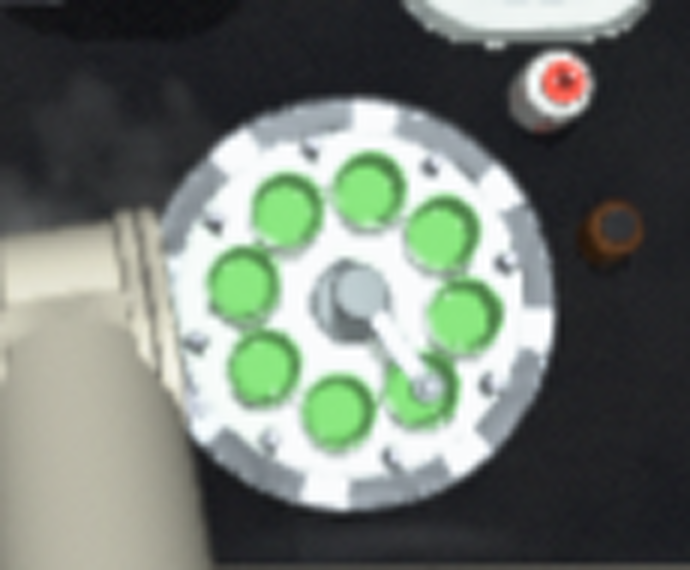

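```bash
python3 -m jog '[-3,-1,20,0.3,85, -6,-2,45,0.5,85, -6,-2,75,0.5,85, -6,-2,95,0.5,85, -6,-2,95,0.5,85]'; python3 snap.py 2
```

```text
clock: 2.03
eef_pos: [415.3, 85.1, 306.8]
tool_rot: [-3.135, -0.003, 2.18]
force: [-0.9, -0.5, 0.9]
width: 84.7
(array([-1.4, -0.3, -0. ]), np.float64(0.15644669745574902), array([416.7,  84.8, 309.6]), array([-1.799e+02, -1.000e-01,  1.249e+02])) 2.1333
```

View pics/scene2c.png

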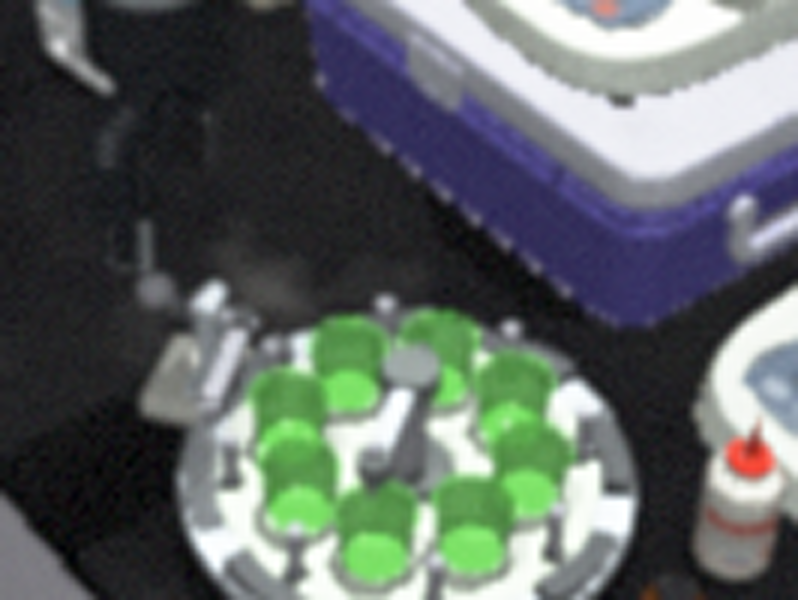

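Run:
```python
from h import *
for nm,(x,y,z) in dict(tip160=(7,156,148),tip173=(7,156,135),tip160o=(-7,156,148),tip173o=(-7,156,135),ball=(21,156,115)).items():
    p=proj("scene",[*st(x,y),z])[0]; print(nm,((p-[205,150]+.5)*6-.5).round(0))
d=np.load("pics/scene2.npy");P=cloud("scene",d)
for x,y in((145,240),(145,255),(125,255),(130,265),(155,290)):
    print((x,y),P[150+y//6,205+x//6].round(0))
```

```text
tip160 [141. 263.]
tip173 [142. 281.]
tip160o [131. 279.]
tip173o [132. 297.]
ball [153. 291.]
(145, 240) [380.  48. 171.]
(145, 255) [381.  50. 161.]
(125, 255) [371.  59. 160.]
(130, 265) [375.  60. 149.]
(155, 290) [391.  63. 120.]
```

```bash
python3 -m jog '[0,0,20,0,85, 0,0,36,0,85, 0,0,43,0,85, 0,0,43,0,85, 0,3,43,0,85, 0,8,43,0,85, 0,13,43,0,85, 0,18,43,0,85, 0,23,43,0,85, 0,28,43,0,85, 0,33,43,0,85, 0,38,43,0,85, 0,38,43,0,85]'; python3 snap.py 3
```

```text
clock: 3.22
eef_pos: [449.5, 106.2, 266.7]
tool_rot: [3.14, 0.001, 2.178]
force: [0.4, -0.7, 0.3]
width: 84.8
(array([ -0.4, -38.2,  -0. ]), np.float64(0.04320149399876527), array([448.4, 105.5, 266.6]), array([180. ,   0. , 124.7])) 3.3167
```

View pics/scene3c.png

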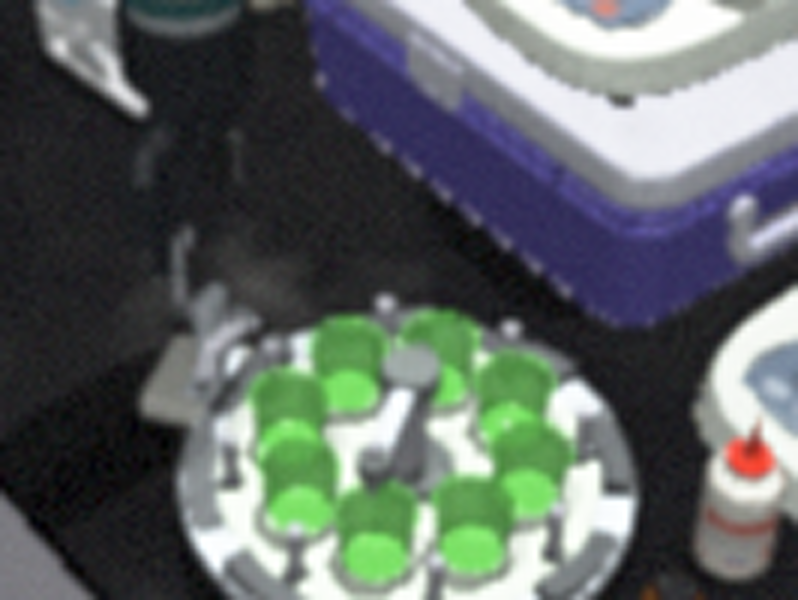

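```bash
python3 -m jog '[0,4,0,0,85, 0,8,0,0,85, 0,12,0,0,85, 0,16,0,0,85, 0,20,0,0,85, 0,24,0,0,85, 0,28,0,0,85, 0,30,0,0,85, 0,30,0,0,85, 0,30,0,0,85, 0,20,0,0,85, 0,15,-20,0,85, 0,15,-55,0,85, 0,15,-90,0,60, 0,15,-90,0,30]'; python3 snap.py 4
```

```text
clock: 4.57
eef_pos: [461.6, 113.2, 361.6]
tool_rot: [3.133, 0.003, 2.176]
force: [0.7, -0.5, -0.1]
width: 63.4
(array([ -0.4, -52.3,  -0.1]), np.float64(0.011346796484474453), array([460.1, 113.5, 357.8]), array([179.9,   0. , 124.7])) 4.6667
```

View pics/scene4c.png

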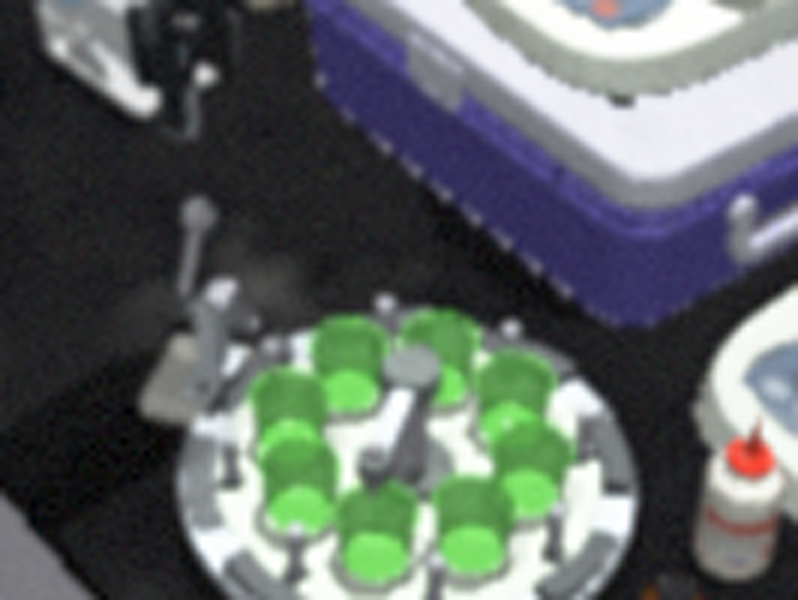

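Run:
```python
from h import *
s=read_state();print(s['qpos'].round(3),s['width'])
p=proj("scene",[*st(89,156),115])[0]; print(((p-[205,150]+.5)*6-.5).round(0))
ph=np.radians(60); 
for a in(80,74,60,45,30): print(a,AX+106*np.array([np.cos(np.radians(a)),np.sin(np.radians(a))]))
print(shift(AX+106*np.array([np.cos(np.radians(78)),np.sin(np.radians(78))]),60))
```

```text
[-0.481  0.461  0.253  2.052 -0.187  0.647  0.502] 48.406744040047265
[196. 217.]
80 [483.40670683  31.08962182]
74 [494.21755972  28.59373977]
60 [518.         18.4986928]
45 [539.95331881   1.65331881]
30 [556.7986928 -20.3      ]
(array([-83.7, -25.2,  -0. ]), np.float64(64.71134679648446), array([460.1, 113.5, 357.8]), array([179.9,   0. , 124.7]))
```

```bash
python3 -m jog '[-10,-3,0,6,0, -20,-6,0,12,0, -30,-9,0,18,0, -40,-12,0,24,0, -50,-15,0,30,0, -60,-18,0,36,0, -70,-21,0,42,0, -80,-24,0,48,0, -84,-25,0,52.7,0, -84,-25,0,52.7,0, -84,-25,0,52.7,0, -84,-25,0,52.7,0]'; python3 snap.py 5;  python3 - <<'E'
from h import *
s=read_state();print(s['qpos'].round(3),s['width'])
print(shift(AX+106*np.array([np.cos(np.radians(78)),np.sin(np.radians(78))]),72,62))
E
```

```text
clock: 5.67
eef_pos: [487.2, 31.0, 355.8]
tool_rot: [-3.139, 0.001, 1.26]
force: [-1.0, 0.2, -0.3]
width: -0.3
(array([ 28.3, -82.9,   0.1]), np.float64(-52.55658341568335), array([487.5,  31.1, 356.3]), array([-179.9,    0. ,   72.1])) 5.7667
[-0.474  0.519  0.514  2.02  -0.389  0.699 -0.026] 0.08156439646431396
(array([-8.000e-01, -1.000e-01,  1.213e+02]), np.float64(0.14341658431663973), array([487.5,  31.1, 356.3]), array([-179.9,    0. ,   72.1]))
```

View pics/scene5c.png

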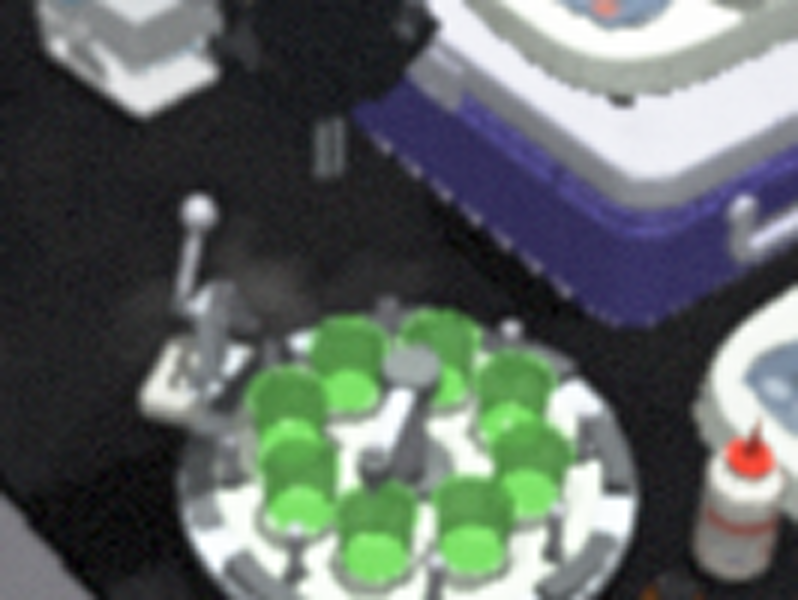

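```bash
python3 - <<'E'
from h import *
def P(r,a,z): 
    a=np.radians(a);p=proj("scene",[AX[0]+r*np.cos(a),AX[1]+r*np.sin(a),z])[0];return ((p-[205,150]+.5)*6-.5).round(0)
for a in(103.9,58.9,13.9): print(a,P(98,a,81))
print(P(106,78,183),P(106,78,62))
E
python3 -m jog '[-1,0,25,0,0, -1,0,55,0,0, -1,0,85,0,0, -1,0,105,0,0, -1,0,115,0,0, -1,0,121,0,0, -1,0,121,0,0, -1,0,121,0,0]'; python3 snap.py 6
```

```text
103.9 [270. 344.]
58.9 [385. 302.]
13.9 [512. 327.]
[326. 167.] [325. 327.]
clock: 6.43
eef_pos: [487.9, 29.6, 236.3]
tool_rot: [3.141, -0.0, 1.257]
force: [1.0, 0.2, 0.2]
width: -0.2
(array([ 29.3, -83.9,  -0.1]), np.float64(-52.658365804087225), array([488.1,  29.7, 236.8]), array([179.9,  -0. ,  72. ])) 6.5333
```

View pics/scene6c.png

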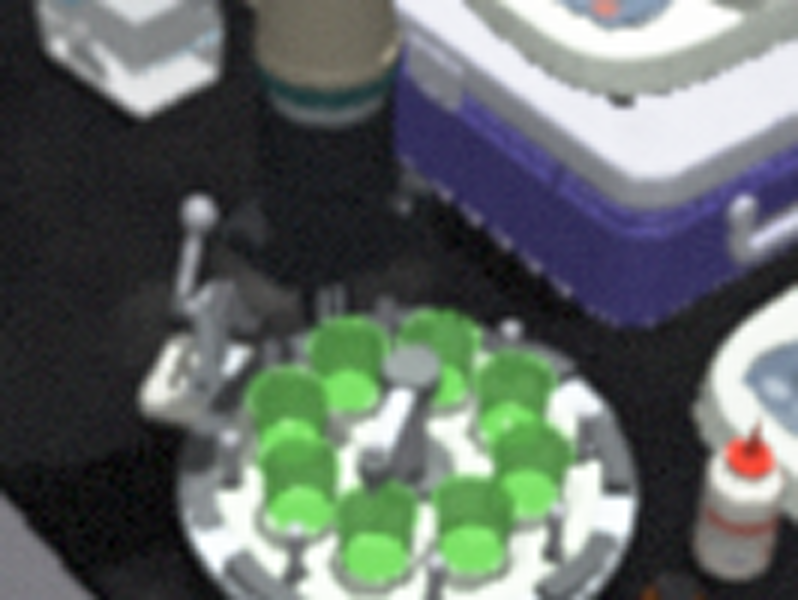

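```bash
cat >> h.py <<'E'
def arc(a0,a1,n,r=106,hold=2):
    s=read_state();from scipy.spatial.transform import Rotation as R
    y0=np.degrees(s['tool_rot'][2]);M=R.from_euler('xyz',[np.pi,0,np.radians(y0)]).as_matrix()
    for a in list(np.linspace(a0,a1,n+1)[1:]):
        t=np.array([AX[0]+r*np.cos(np.radians(a)),AX[1]+r*np.sin(np.radians(a)),s['eef_pos'][2]])
        o=M.T@(t-s['eef_pos']); print(f"{o[0]:.1f},{o[1]:.1f},0,{y0-(a-6):.1f},0, ",end='')
    print()
def phase(im):
    from fit import cups
    c=cups(im);res=[]
    for u,v,a in c:
        p=atz("top",u,v,75)[:2]-AX; res.append((a,np.hypot(*p).round(1),((np.degrees(np.arctan2(*p[::-1]))+8.6+22.5)%45-22.5-8.6).round(1)))
    return res
E
python3 - <<'E'
from h import *
arc(78,40,15)
for k in (0,6):
  for r in phase(cv2.imread(f"pics/top{k}.png")): print(k,r)
E
```

```text
0.7,3.5,0,2.6,0, 0.9,8.2,0,5.1,0, 0.9,12.8,0,7.6,0, 0.6,17.5,0,10.2,0, 0.2,22.2,0,12.7,0, -0.5,26.8,0,15.2,0, -1.3,31.4,0,17.8,0, -2.4,36.0,0,20.3,0, -3.6,40.5,0,22.8,0, -5.1,45.0,0,25.4,0, -6.7,49.4,0,27.9,0, -8.6,53.7,0,30.4,0, -10.6,57.9,0,33.0,0, -12.8,62.0,0,35.5,0, -15.2,66.0,0,38.0,0, 
0 (np.float64(1296.0), np.float64(68.2), np.float64(-8.3))
0 (np.float64(1344.0), np.float64(67.4), np.float64(-8.7))
0 (np.float64(1295.0), np.float64(68.0), np.float64(-8.8))
0 (np.float64(1319.0), np.float64(67.5), np.float64(-8.7))
0 (np.float64(1406.0), np.float64(68.2), np.float64(-8.3))
0 (np.float64(1327.0), np.float64(68.0), np.float64(-8.6))
0 (np.float64(607.0), np.float64(71.3), np.float64(-12.6))
0 (np.float64(1352.0), np.float64(68.3), np.float64(-8.5))
6 (np.float64(1296.0), np.float64(68.2), np.float64(-8.3))
6 (np.float64(345.0), np.float64(57.2), np.float64(-14.8))
6 (np.float64(1303.0), np.float64(68.1), np.float64(-8.7))
6 (np.float64(151.0), np.float64(55.8), np.float64(-0.8))
6 (np.float64(1390.0), np.float64(68.1), np.float64(-8.2))
6 (np.float64(1464.0), np.float64(68.1), np.float64(-9.7))
6 (np.float64(639.0), np.float64(71.2), np.float64(-11.8))
6 (np.float64(1352.0), np.float64(68.3), np.float64(-8.5))
```

```bash
python3 -m jog '[0.7,3.5,0,2.6,0, 0.9,8.2,0,5.1,0, 0.9,12.8,0,7.6,0, 0.6,17.5,0,10.2,0, 0.2,22.2,0,12.7,0, -0.5,26.8,0,15.2,0, -1.3,31.4,0,17.8,0, -2.4,36,0,20.3,0, -3.6,40.5,0,22.8,0, -5.1,45,0,25.4,0, -6.7,49.4,0,27.9,0, -8.6,53.7,0,30.4,0, -10.6,57.9,0,33,0, -12.8,62,0,35.5,0, -15.2,66,0,38,0, -15.2,66,0,38,0]'; python3 snap.py 7
python3 - <<'E'
from h import *
for r in phase(cv2.imread(f"pics/top7.png")): print(r)
s=read_state();p=s['eef_pos'][:2]-AX;print(np.hypot(*p),np.degrees(np.arctan2(*p[::-1])),s['force'],s['eef_pos'])
E
```

```text
clock: 7.87
eef_pos: [546.6, -5.2, 236.9]
tool_rot: [3.14, -0.002, 0.593]
force: [0.3, 0.3, -0.1]
width: -0.2
(array([ -56.8, -145.3,   -0.2]), np.float64(-90.59346290598855), array([545.8,  -5.1, 236.5]), array([ 1.80e+02, -1.00e-01,  3.41e+01])) 7.9667
(np.float64(1256.0), np.float64(67.0), np.float64(7.5))
(np.float64(1265.0), np.float64(68.1), np.float64(7.3))
(np.float64(783.0), np.float64(60.4), np.float64(8.8))
(np.float64(1374.0), np.float64(67.8), np.float64(7.5))
(np.float64(1550.0), np.float64(67.6), np.float64(7.4))
(np.float64(864.0), np.float64(69.6), np.float64(12.1))
(np.float64(1423.0), np.float64(67.8), np.float64(7.0))
(np.float64(1400.0), np.float64(68.1), np.float64(8.0))
105.7580924163263 40.18421484241712 [-0.25298995  0.31090818 -0.19681803] [545.7964144   -5.05988327 236.45151897]
```

View pics/scene7c.png

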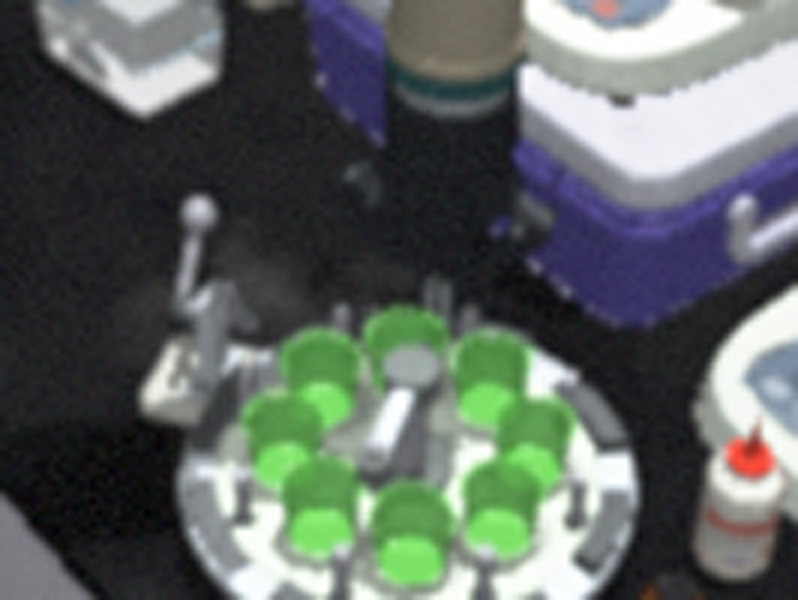

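View pics/top7c.png

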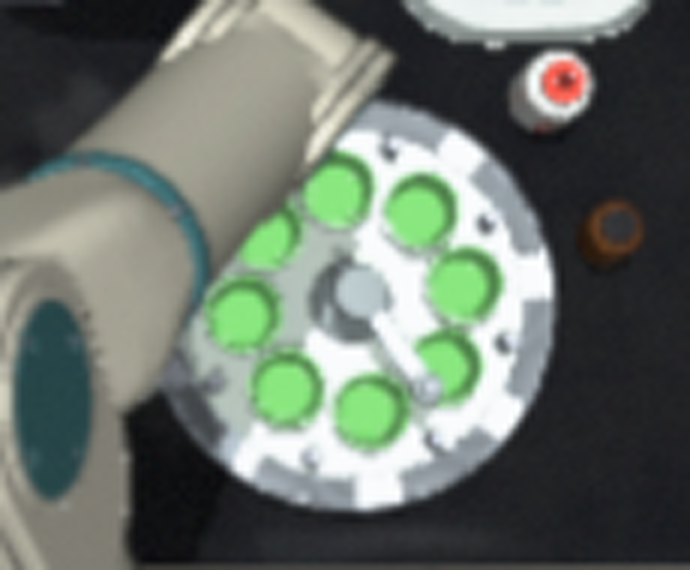

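Run:
```python
from h import *
arc(40.2,23.1,9)
```

```text
0.6,3.4,0,1.8,0, 0.8,7.0,0,3.7,0, 0.8,10.5,0,5.6,0, 0.8,14.0,0,7.5,0, 0.6,17.5,0,9.4,0, 0.4,21.0,0,11.3,0, -0.0,24.5,0,13.2,0, -0.5,28.0,0,15.1,0, -1.1,31.4,0,17.0,0,
```

```bash
python3 -m jog '[0.4,3,0,1.8,0, 0.6,6.6,0,3.7,0, 0.7,10.2,0,5.6,0, 0.7,13.8,0,7.5,0, 0.5,17.2,0,9.4,0, 0.3,20.6,0,11.3,0, 0,24,0,13.2,0, -0.4,27,0,14.8,0, -0.7,29,0,16,0, -1,30.5,0,16.6,0, -1,31,0,17,0, -1,31,0,17,0, -1,31,0,17,0]'; python3 snap.py 8
python3 - <<'E'
from h import *
for r in phase(cv2.imread(f"pics/top8.png")): print(r)
s=read_state();p=s['eef_pos'][:2]-AX;print(np.hypot(*p),np.degrees(np.arctan2(*p[::-1])),s['force'],s['eef_pos'])
E
```

```text
clock: 9.05
eef_pos: [562.0, -31.7, 235.6]
tool_rot: [3.141, 0.0, 0.297]
force: [0.3, -0.6, 0.6]
width: 0.2
(array([-104.6, -152.4,    0. ]), np.float64(-107.68285241956508), array([561.9, -31.6, 235.6]), array([180.,   0.,  17.])) 9.15
(np.float64(1447.0), np.float64(68.1), np.float64(-8.6))
(np.float64(791.0), np.float64(61.0), np.float64(-9.7))
(np.float64(1311.0), np.float64(67.9), np.float64(-9.1))
(np.float64(1374.0), np.float64(66.5), np.float64(-9.4))
(np.float64(1368.0), np.float64(68.7), np.float64(-8.9))
(np.float64(1479.0), np.float64(67.7), np.float64(-9.6))
(np.float64(512.0), np.float64(71.0), np.float64(-16.4))
(np.float64(1320.0), np.float64(68.1), np.float64(-8.8))
105.51669955713685 23.253674505583653 [ 0.3021977  -0.01676418 -0.27171084] [561.94514464 -31.64171371 235.62268335]
```

```bash
python3 -m jog '[0,1,0,0.5,0, 0,1.9,0,1,0, 0,1.9,0,1,0, 0,1.9,0,1,0, 0,-3,0,0,0, 0,-8,0,0,0, 0,-8,0,0,0, 0,-8,-30,0,0, 0,-8,-65,0,0, 0,-8,-100,0,0, 0,-8,-120,0,0, 0,-8,-120,0,0]'; python3 snap.py 9
python3 - <<'E'
from h import *
for r in phase(cv2.imread(f"pics/top9.png")): print(r)
print(shift(st(122,156),124.7))
E
```

```text
clock: 10.15
eef_pos: [561.2, -24.5, 360.1]
tool_rot: [3.138, -0.008, 0.297]
force: [0.8, -0.2, 0.3]
width: 0.2
(array([-104.9, -144. ,   -0.2]), np.float64(-107.63804600390208), array([559.8, -23.5, 356.3]), array([ 1.80e+02, -1.00e-01,  1.71e+01])) 10.25
(np.float64(1367.0), np.float64(68.0), np.float64(-9.3))
(np.float64(312.0), np.float64(55.4), np.float64(-13.7))
(np.float64(1311.0), np.float64(67.7), np.float64(-9.5))
(np.float64(399.0), np.float64(57.0), np.float64(-4.8))
(np.float64(1359.0), np.float64(68.3), np.float64(-10.1))
(np.float64(1511.0), np.float64(67.2), np.float64(-10.5))
(np.float64(553.0), np.float64(72.4), np.float64(-15.4))
(np.float64(1416.0), np.float64(67.3), np.float64(-10.2))
(array([-3.630e+01, -1.658e+02, -1.000e-01]), np.float64(-107.63804600390208), array([559.8, -23.5, 356.3]), array([ 1.80e+02, -1.00e-01,  1.71e+01]))
```

View pics/scene9c.png

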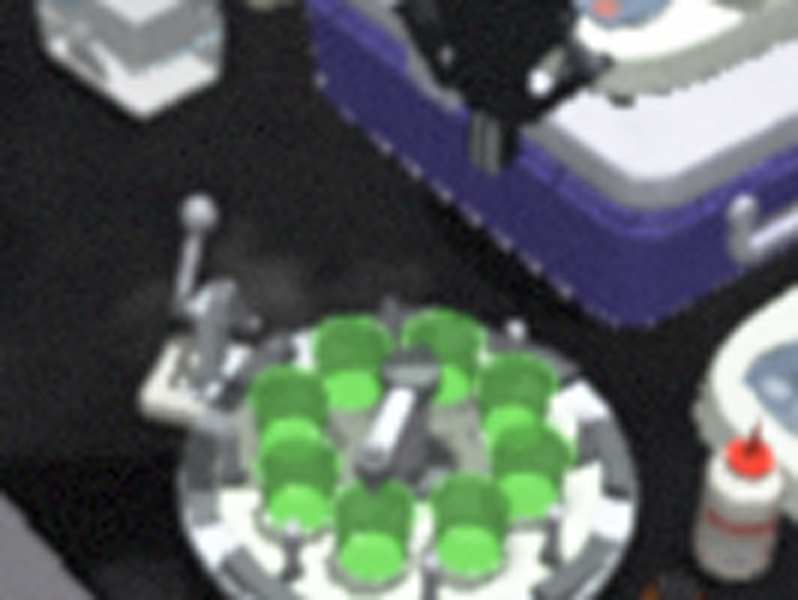

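View pics/top9c.png

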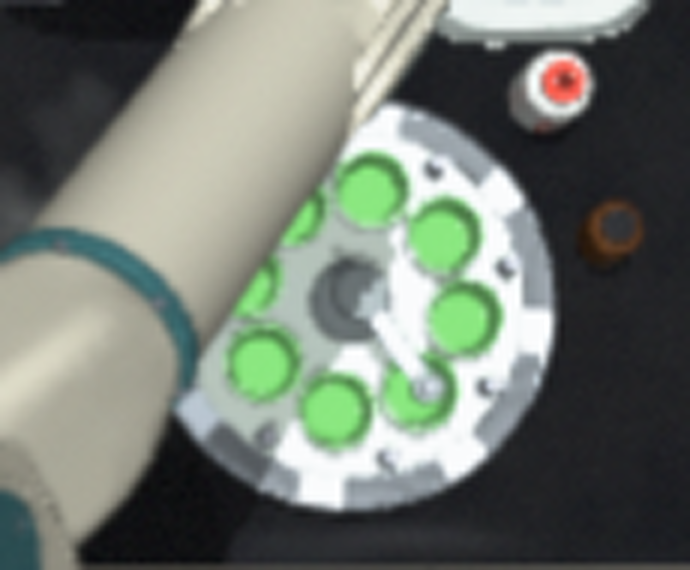

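```bash
python3 -m jog '[-5,-20,0,-3,0, -10,-45,0,-6,0, -16,-73,0,-9,0, -22,-100,0,-12,0, -28,-128,0,-15,0, -33,-152,0,-17,0, -36,-166,0,-17.6,0, -36,-166,0,-17.6,0, -36,-166,0,-17.6,0, -36,-166,0,-17.6,0]'; python3 snap.py 10
python3 - <<'E'
from h import *
print(shift(st(122,156),34.7,105))
E
```

```text
clock: 11.08
eef_pos: [477.0, 123.6, 355.2]
tool_rot: [3.141, 0.001, 0.603]
force: [-0.4, -0.2, 0.2]
width: 0.6
(array([-71.9,  -1.2,   0. ]), np.float64(-90.20197768211824), array([477.2, 123.2, 355.5]), array([179.9,   0. ,  34.5])) 11.1833
(array([ 0.1, -1.5, 77.5]), np.float64(-0.2019776821182404), array([477.2, 123.2, 355.5]), array([179.9,   0. ,  34.5]))
```

View pics/scene10c.png

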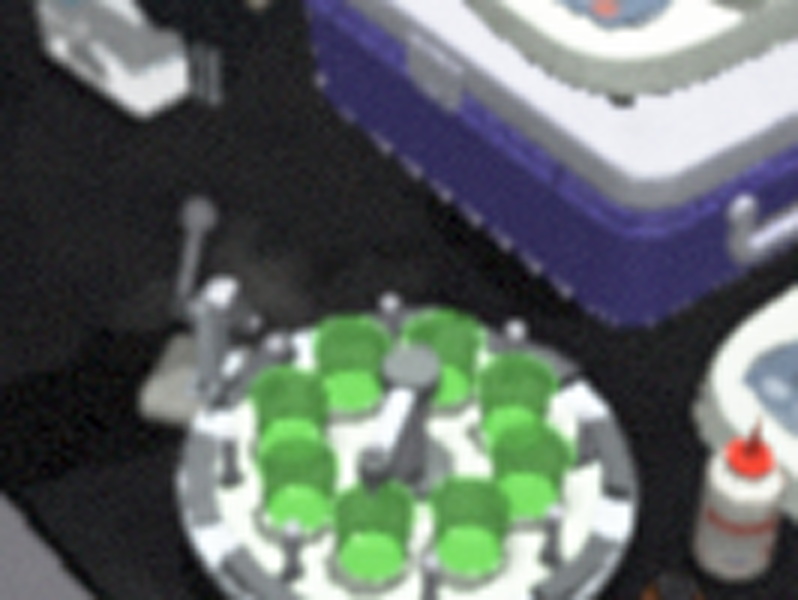

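```bash
python3 -m jog '[0,-1,25,0,0, 0,-1,50,0,0, 0,-1,70,0,0, 0,-1,77,0,0, 0,-1,77,0,0, -5,-1,77,0,0, -10,-1,77,0,0, -15,-1,77,0,0, -20,-1,77,0,0, -25,-1,77,0,0, -30,-1,77,0,0, -35,-1,77,0,0, -40,-1,77,0,0, -45,-1,77,0,0, -50,-1,77,0,0, -50,-1,77,0,0]'; python3 snap.py 11
```

```text
clock: 12.52
eef_pos: [434.0, 96.1, 278.6]
tool_rot: [-3.141, 0.001, 0.603]
force: [-0.0, -0.5, 0.1]
width: 0.3
(array([-22.1,   0.9,   0. ]), np.float64(-90.09220332390531), array([435. ,  96.7, 278.7]), array([-180. ,    0. ,   34.6])) 12.6167
```

View pics/scene11c.png

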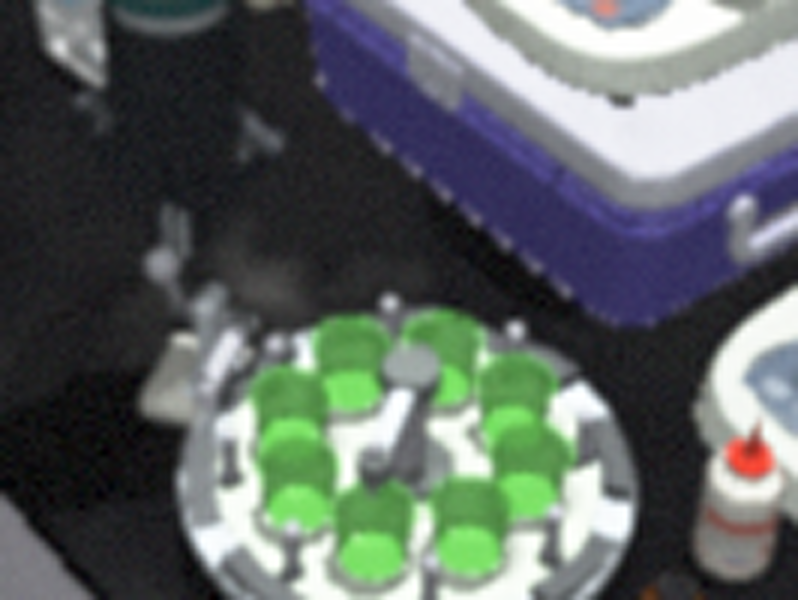

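```bash
python3 -m jog '[2,0,0,0,0, 2,0,0,0,0, 10,0,0,0,0, 20,0,-20,0,0, 30,0,-55,0,0, 40,0,-90,0,0, 50,0,-120,0,0, 50,0,-120,0,0, 50,0,-120,0,0]'; python3 snap.py 12
python3 - <<'E'
from h import *
for r in phase(cv2.imread(f"pics/top12.png")): print(r)
E
```

```text
clock: 13.37
eef_pos: [477.3, 126.2, 400.2]
tool_rot: [3.14, -0.004, 0.606]
force: [-0.9, 0.1, -0.5]
width: -0.2
(array([-72.1,   1.5,   0.1]), np.float64(-90.03885677798704), array([475.8, 125.7, 398.1]), array([-1.80e+02,  1.00e-01,  3.47e+01])) 13.4667
(np.float64(1288.0), np.float64(68.0), np.float64(-10.1))
(np.float64(1280.0), np.float64(67.6), np.float64(-10.1))
(np.float64(1311.0), np.float64(67.7), np.float64(-9.5))
(np.float64(1358.0), np.float64(67.6), np.float64(-10.0))
(np.float64(1375.0), np.float64(68.4), np.float64(-9.9))
(np.float64(1367.0), np.float64(67.7), np.float64(-9.7))
(np.float64(569.0), np.float64(71.8), np.float64(-15.5))
(np.float64(1368.0), np.float64(67.7), np.float64(-9.8))
```

View pics/scene12c.png

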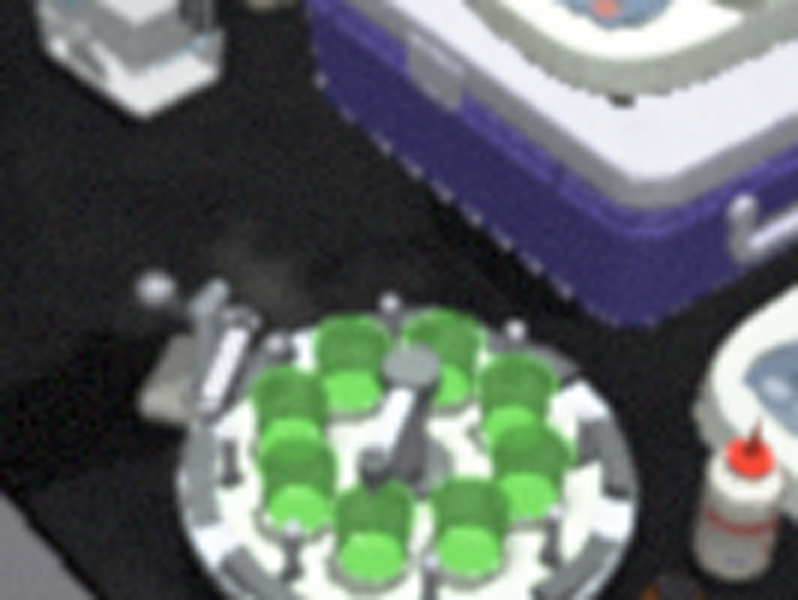

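Run:
```python
from h import *
get=lambda k:cv2.resize(cv2.imread(f"pics/scene{k}.png",0),None,fx=8,fy=8,interpolation=cv2.INTER_CUBIC)
b=get(12)
for k in(0,1):
  for nm,(x,y,w,h) in dict(ball=(226,193,10,10),bottle=(320,222,16,26)).items():
    a=get(k)[y*8:(y+h)*8,x*8:(x+w)*8]
    r=cv2.matchTemplate(b[(y-6)*8:(y+h+6)*8,(x-6)*8:(x+w+6)*8],a,cv2.TM_CCOEFF_NORMED);_,m,_,l=cv2.minMaxLoc(r)
    print(k,nm,m,(np.array(l)-48)/8)
print("per 0.1 rad:")
import math
for q in(0,.05,.1,.2):
    t=-math.atan2(34,43)+q; print(q,proj("scene",[*st(55+55*math.sin(t),156),72+55*math.cos(t)])[0].round(2))
```

```text
0 ball 0.986971914768219 [0.125 0.5  ]
0 bottle 0.9985389709472656 [0. 0.]
1 ball 0.903597891330719 [ 0.   -0.25]
1 bottle 0.997232973575592 [0. 0.]
per 0.1 rad:
0 [230.06 198.15]
0.05 [230.28 197.37]
0.1 [230.51 196.59]
0.2 [230.99 195.09]
```

```bash
python3 -m jog '[0,0,0,0,0, 0,0,0,0,0, 0,0,0,0,0, 0,0,0,0,0, 0,0,0,0,0, 0,0,0,0,0]'; python3 snap.py 13
python3 - <<'E'
from h import *
get=lambda n,k:cv2.resize(cv2.imread(f"pics/{n}{k}.png",0),None,fx=8,fy=8,interpolation=cv2.INTER_CUBIC)
for n,nm,(x,y,w,h) in [("scene","ball",(226,193,10,10)),("top","brown",(331,197,13,13)),("top","dropper",(319,172,16,16)),("top","timer",(167,222,26,24))]:
    b=get(n,13);a=get(n,0)[y*8:(y+h)*8,x*8:(x+w)*8]
    r=cv2.matchTemplate(b[(y-6)*8:(y+h+6)*8,(x-6)*8:(x+w+6)*8],a,cv2.TM_CCOEFF_NORMED);_,m,_,l=cv2.minMaxLoc(r)
    print(nm,round(m,3),(np.array(l)-48)/8)
print([r[2] for r in phase(cv2.imread("pics/top13.png"))])
E
```

```text
clock: 13.97
eef_pos: [476.2, 125.1, 398.5]
tool_rot: [-3.141, 0.0, 0.604]
force: [-0.3, -0.2, 0.1]
width: 0.0
(array([-72.2,   0.9,   0. ]), np.float64(-90.08219192422601), array([476.2, 125.2, 398.7]), array([-180. ,    0. ,   34.6])) 14.0667
ball 0.984 [0.125 0.5  ]
brown 0.994 [0. 0.]
dropper 0.991 [0.    0.125]
timer 1.0 [0. 0.]
[np.float64(-10.1), np.float64(-10.1), np.float64(-9.5), np.float64(-10.0), np.float64(-10.1), np.float64(-9.7), np.float64(-15.4), np.float64(-9.8)]
```

View pics/top13c.png

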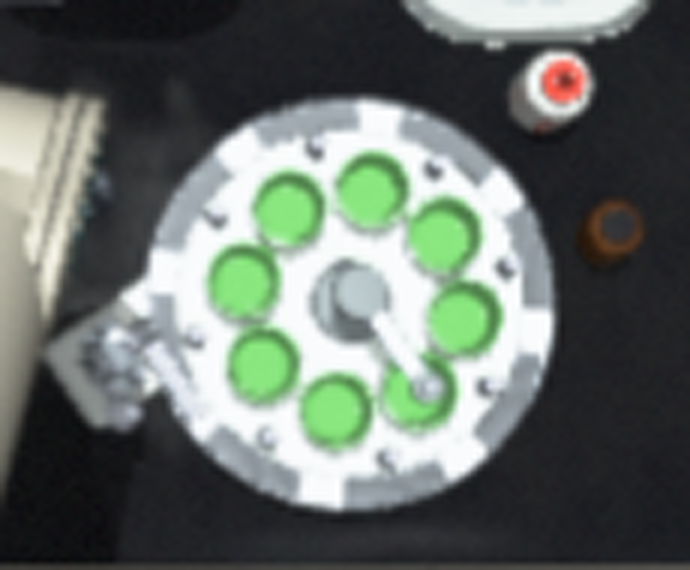

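The top view shows a cup under the nozzle at crop pixel (420,390). The pawl is down, the finger is clear, and the bottles have not moved.

```bash
python3 -c "
from cell import *
print(finish_job())"
```

```text
the job is handed in; nothing more can be done
None
```

The carousel is back one notch, with the skipped cup under the nozzle and the pawl down. I handed the job in at about 14 s of the 56 s allowed.

- **Lifting the pawl:** I pushed the ball over with one finger of the open gripper. It stayed back, within about 1 px of where the thrown-back position should appear.
- **Turning the deck:** With the fingers closed, I pushed a pin clockwise in three short pushes, checking the angle in the camera between them. The cups turned about 46.4° in all, which leaves the deck about 0.4° (0.007 rad) from the notch by my estimate of the stand's heading. That heading is good to roughly 1°, and the pawl needs the deck within 0.05 rad (2.9°).
- **Dropping the pawl:** I tipped the ball back with the closed fingertip. It came to rest 0.5 px or less from its starting image position, about 0.03 rad at most, so I take the pawl as fully down.
- **Last checks:** The brown bottle, dropper bottle and timer had not moved in the images (0.125 px at most). I did not measure the tall bottle, tape roll or marker at the end; the arm crossed near the bottle and tape with its fingertips at about 230 mm, above the 165 mm bottle. The force readings at the end of each move were about 1 N, and the robot was touching nothing.
- **One reading disagreed:** The cup partly hidden by the nozzle arm measured about 5° off the others. It was already off by about 4° at the start, so I left it out.

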